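# Load two housings into a gravity roller chute

## Robot

A 6-joint arm with a two-finger parallel gripper is mounted at the origin on a cart in front of the work surface, level with it; the furniture and walls round the work are solid. World frame = base frame: x ahead of the robot, y to its left, z up, the work surface at z = 0. Lengths are in m, angles in rad, forces in N, time in s.
With the tool pointing down it reaches from about 0.3 to 0.775 m from the base axis. Payload 14.6 kg.
Tool frame: the origin (TCP) lies at the very end of the fingers, on their centre line; the grasp point (between the pads) lies 19 mm behind it; z points along the fingers, y is the line along which they close (so a half turn about z gives the same grasp; the last joint's range is limited). The gripper opens to 94 mm and grips with 3 to 60 N. Pads are 16 mm wide; open, the fingers measure 119 mm over their backs; the gripper's body (75 mm by 177 mm) begins 78 mm behind the grasp point.
Start: joints at [-1.182, 0.3, 1.521, -0, 1.321, -0.067], TCP at [0.242, -0.494, 0.205] pointing down, gripper open.
Joint ranges: [-3.03, 3.03], [-0.79, 2.21], [0.23, 2.52], [-1.04, 4.18], [0, 3.07], [-2.55, 2.55]. Speed limits (rad/s): [2.22, 2.22, 2.57, 3.14, 3.14, 3.14].

## Interface

Orientations are given as [roll, pitch, yaw] about the fixed x, y, z axes, in that order (R = Rz(yaw) Ry(pitch) Rx(roll)).
In Python, from station import ctrl, cams gives the robot as it stands. The module is installed in compiled form; this text tells all that it offers.
- The arm moves only by the tool arm_command, never from a script. Its argument "plan" is a list that holds one entry, the list of rows, each a list of 7 numbers: the shift along the tool's x, y, z in mm, then the turn, a rotation vector about the tool's x, y, z in rad, then the closure, from -1 (fully open) to 1 (shut). A call has 1 to 12 rows; each row is the pose to reach, as a shift and turn from the pose commanded when the call began, along the tool's axes at that moment; what a row does not reach only later rows make up. A row lasts 1/10 s, in which the tool goes at most 50 mm and 8.59 degrees, less where a joint would pass 70% of its speed; a pose out of reach is approached as far as the arm can. A call with a gripper value outside its range is refused whole. The fingers move at their own pace and stop on an object; "squeeze" is the grip in N (left out, the last holds). Time passes only in rows, so rows that repeat a pose let the fingers close. It gives the time, the measured TCP pose, the force, the opening and the grip force at its end, in the units of the state.
- ctrl.get_obs(): the state, without advancing time (a new reading comes with each control period).
- cams.camera(name): name is "scene" or "top" or "wrist"; returns (picture, depth): 400x640x3 uint8, blue, green, red; 400x640 float32, m along the optical axis (not along the pixel's ray), 0 where there is no reading.
- cams.camera_info(name): a dict with "fx", "fy", "cx", "cy" (pixels), "world_to_cam" (4x4, takes a point from world to camera coordinates). Camera axes: x right, y down, z forward; pixel columns grow to the right and rows downward; lengths in m; the calibration is good to about 2 mm. A picture is of the moment at which its call begins: read the wrist's pose just before it. camera_info takes no time and is no camera call; for the wrist camera it gives the pose at the moment of the call.
- ctrl.hand_in(): hands the job in; it is judged then, once.
The state is a dict: "time_s": time; "qpos": joint angles; "joint_vel": joint speeds; "tau": joint torques, N m; "ee_pos": TCP position; "eef_rot": TCP orientation; "force": force on the tool from outside, world axes, zero at the start; "moment": the same for the moment, N m; "grip_width": finger opening in m; "grip_force": force on a finger pad.
Only numpy, scipy, OpenCV 4.12 (cv2) and the standard library are available. Lean on these libraries where they do the work, as an engineer would, in place of code of your own. Each camera call takes 0.05 s, during which the arm holds its last target. There are 200 camera calls.

## Task

Slide the gate across the foot of the roller chute until it is fully shut. Then feed in the two housings that have a round boss on top, one after the other: lay each on the rollers at the flared upper end with its boss end pointing downhill and let it roll down on its own, so that the first stops against the gate and the second stops behind it. Leave the plain housing without a boss and everything else on the desk alone.

Things in the scene. Friction and masses are not known exactly. Their poses are not given: they have to be found in the camera images.
- lane: grey roller chute fixed to the desk, 240 x 65 mm; position and yaw vary. Origin: its middle, at desk height; x points uphill along it, z up. Roller tops form a plane rising 0.175 rad towards +x, 60 mm over the desk at the origin; rollers from x = -86 to +120 mm. Side plates rise 9 mm above that plane, 47 mm apart inside. Its foot (-x end) is open: parts run out unless the gate is shut
- lane_load (a point): point on the roller plane, on the centre line in the flared upper end (sides widen from 47 mm apart at x = 53 mm of the lane to 62 mm at 130 mm), 87 mm uphill of the lane origin, 75 mm over the desk: where to lay the centre of a housing's underside. Let go there, it rolls down by itself within about 2 s
- lane_front_place (a point): point on the roller plane, on the centre line, where the centre of a housing's underside rests when the housing lies against the shut gate (31 mm uphill of the gate plate, 49 mm over the desk)
- lane_second_place (a point): the same for the second housing, resting behind the first (62 mm further uphill, 59 mm over the desk)
- gate (a joint): slide of the gate, a steel plate 54 mm wide and 3 mm thick that stands 20 mm above the roller plane across the foot of the chute. 0 = fully shut (plate centred across the chute, at its stop), 0.055 = fully open (drawn out towards the lane's +y, left when looking uphill). Starts at 0.04 to 0.055, stays where it is left, takes 1 to 2 N to move
- gate_grip (a point): centre of the black round grip, 11 to 14 mm thick, that stands on the middle of the gate plate, square to the roller plane, about 84 mm over the desk; the grip reaches 19 mm below and 10 mm above this point. It moves with the gate; clear all round
- housing_a: housing half of beige or grey plastic lying flat, open side down: 42 mm along its x, 62 mm along its y, 24 mm tall, about 0.12 kg. A round boss 3 mm tall stands on its top near its +y end; slots near the other. Origin: centre of its underside. The three housings share three places on a stack of paper (top 7 mm over the desk) at the right; which lies where varies
- housing_b: housing half of beige or grey plastic lying flat, open side down: 42 mm along its x, 62 mm along its y, 24 mm tall, about 0.12 kg. A round boss 3 mm tall stands on its top near its +y end; slots near the other. Origin: centre of its underside. The three housings share three places on a stack of paper (top 7 mm over the desk) at the right; which lies where varies
- housing_plain: the plain housing half of grey plastic, 42 x 62 x 24 mm, same shell and cooling slots but no boss: to be left where it lies
- hex_nut_1: plain steel hexagon nut, 22 x 24 x 12 mm, lying at the right in front of the housings
- bushing_2: grey stepped bushing, 30 mm across and 30 mm tall, standing in front of the housings
- screwdriver_blue: screwdriver with blue handle, 201 mm long, at the front edge of the desk
- torch: hexagonal pocket torch, 120 mm long, lying behind the cream appliance
- c_clamp: dark grey C-clamp, 153 mm long, lying behind the cream appliance
Not all that is in view belongs to the job. What is shaped like the housing_b but pink is not meant.

How it is judged:
By the outcome, as a careful person would: the job done as asked, in the order asked, and still so for the second after the job is handed in, with the robot touching nothing.
It also fails if it takes over 64 s, if anything falls off the work surface, if the arm or the gripper's body presses on something with over 40 N, if the wrist force passes 120 N, or if a joint passes its speed limit or range.

## Working session

There is one attempt and no reset: what is moved stays moved. The work goes in short steps, Python scripts to look and compute and a tool call to move; the robot and the scene stay as the last step left them, time stands still between calls to the robot, and variables do not carry over. Pictures are saved under pics/ and viewed, at most 10 in all, crops included, and the job is handed in when it is done.

Besides the shell and the picture viewer there is one more tool, called after ">>>" in YAML: its name, and indented under it one key for each argument. arm_command: Moves the arm, as the interface text tells. Its arguments: {"type":"object","properties":{"plan":{"type":"array"},"squeeze":{"type":"number"}},"required":["plan"]}

```bash
mkdir -p pics
cat > h.py <<'E'
import numpy as np, cv2
from scipy.spatial.transform import Rotation as R
from station import ctrl, cams
def info(n):
    i=cams.camera_info(n); return i, np.linalg.inv(np.array(i["world_to_cam"]))
def ray(n,u,v):
    i,T=info(n); d=T[:3,:3]@np.array([(u-i["cx"])/i["fx"],(v-i["cy"])/i["fy"],1]); return T[:3,3],d
def onz(n,u,v,z):
    o,d=ray(n,u,v); return o+d*(z-o[2])/d[2]
def cloud(n,dep):
    i,T=info(n); v,u=np.mgrid[:400,:640]
    P=np.stack([(u-i["cx"])/i["fx"]*dep,(v-i["cy"])/i["fy"]*dep,dep],-1)
    return P@T[:3,:3].T+T[:3,3]
def proj(n,p):
    i,_=info(n); q=np.array(i["world_to_cam"])@np.append(p,1); return i["fx"]*q[0]/q[2]+i["cx"], i["fy"]*q[1]/q[2]+i["cy"]
E
python3 - <<'E'
from h import *
for n in("top","scene"):
    p,d=cams.camera(n); cv2.imwrite(f"pics/{n}0.png",p); np.save(f"pics/{n}0.npy",d); print(n,info(n)[1].round(3), info(n)[0]["fx"])
print(ctrl.get_obs())
E
```

```text
top [[-2.500e-02 -9.850e-01  1.690e-01  3.840e-01]
 [-1.000e+00  2.500e-02 -1.000e-03 -5.200e-02]
 [-3.000e-03 -1.690e-01 -9.860e-01  1.353e+00]
 [ 0.000e+00  0.000e+00  0.000e+00  1.000e+00]] 452.76313973628123
scene [[ 0.468 -0.563  0.681 -0.404]
 [-0.884 -0.283  0.373 -0.623]
 [-0.017 -0.776 -0.63   1.014]
 [ 0.     0.     0.     1.   ]] 497.81929247432106
{'time_s': 0.1, 'qpos': array([-1.18159326e+00,  3.00413411e-01,  1.52152685e+00, -3.86215636e-06,
        1.32073152e+00, -6.66000459e-02]), 'joint_vel': array([-0.00058064, -0.0029116 , -0.00080608,  0.00054165,  0.00033266,
       -0.00141752]), 'tau': array([ 3.32320442e-04, -5.32647943e+01, -3.53284121e+01,  7.08558387e-02,
        2.34676333e-02, -6.13867860e-05]), 'ee_pos': array([ 0.24200308, -0.49362107,  0.20494093]), 'eef_rot': array([-3.14051567e+00, -6.80841816e-05,  4.55804036e-01]), 'force': array([0.05537082, 0.32944671, 0.07465087]), 'moment': array([-0.01083862,  0.03493273,  0.0240768 ]), 'grip_force': 0.0, 'grip_width': 0.09421743288144803}
```

View pics/top0.png

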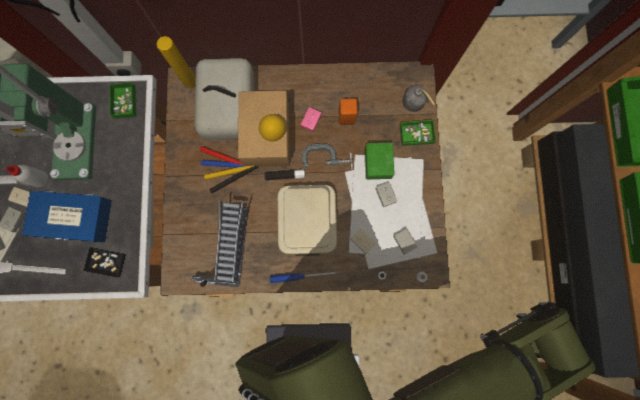

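View pics/scene0.png

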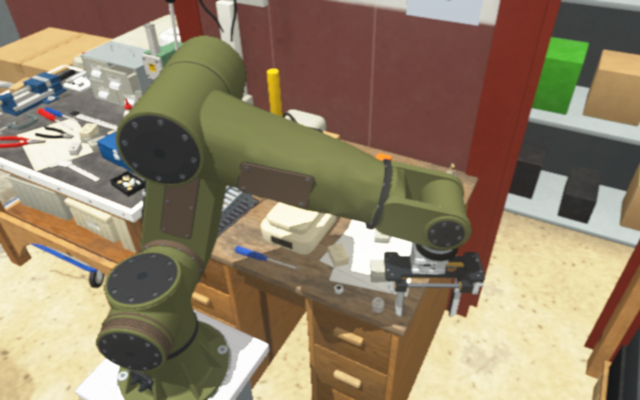

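Top view: the chute is at about (230,240) with the gate at its lower end (~(205,280)). Three housings lie on the paper at (386,194), (363,236) and (403,238), and the pink decoy is at (311,119). The scene view is mostly blocked by the arm. I'll crop close on the housings and the chute.

Run:
```python
from h import *
p=cv2.imread("pics/top0.png")
a=cv2.resize(p[175:265,340:430],(540,540),interpolation=cv2.INTER_CUBIC)
a=cv2.convertScaleAbs(a,alpha=1.0)
b=cv2.resize(p[185:295,185:255],None,fx=4,fy=4,interpolation=cv2.INTER_CUBIC)
c=np.zeros((540,800,3),np.uint8); c[:,:540]=a; c[:440,540:540+260]=b[:440,:260]
cv2.imwrite("pics/crop0.png",c)
```

```text
(no output)
```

View pics/crop0.png

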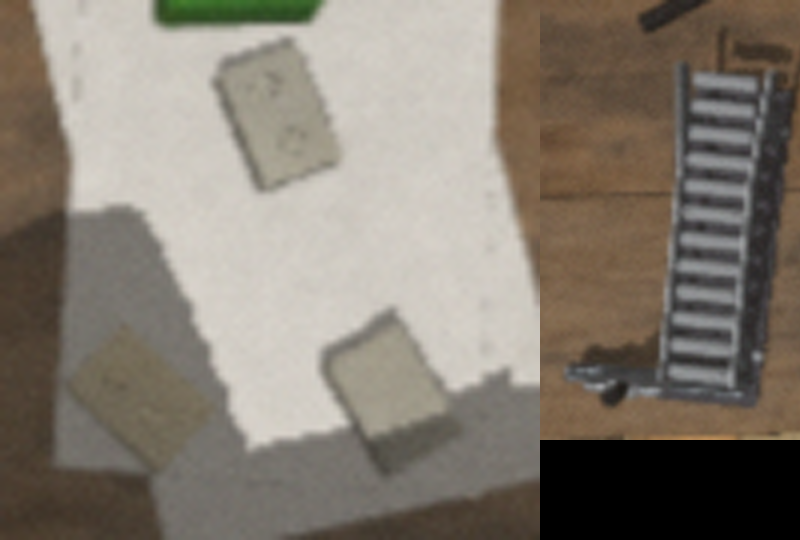

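The crop shows the flared end of the chute pointing up in the picture, with the gate drawn out to the left and its grip at about (205,282). The bosses can't be told apart at this scale, so I need the wrist view. I'll also compute rough poses.

Run:
```python
from h import *
p,d=cams.camera("wrist"); cv2.imwrite("pics/w0.png",p)
print(info("wrist")[1].round(3))
for n,u,v,z in [("A",386.5,194,.031),("B",363.3,236.5,.031),("C",405,241,.031),("grip",204.5,282,.084),("gate",214,280.5,.06),("lo",232,279,.05),("hi",234.5,204,.078)]:
    print(n,onz("top",u,v,z).round(4))
# chute from depth
D=np.load("pics/top0.npy"); C=cloud("top",D)
for v in range(196,290,6): print(v,[ (round(float(C[v,u,2])*1000)) for u in range(196,256,4)])
```

```text
[[ 0.441 -0.868 -0.23   0.309]
 [-0.897 -0.427 -0.113 -0.462]
 [-0.     0.256 -0.967  0.383]
 [ 0.     0.     0.     1.   ]]
A [ 0.608  -0.2572  0.031 ]
B [ 0.4841 -0.1832  0.031 ]
C [ 0.4679 -0.3039  0.031 ]
grip [0.3661 0.2646 0.084 ]
gate [0.3692 0.244  0.06  ]
lo [0.372  0.1953 0.05  ]
hi [0.5823 0.1843 0.078 ]
196 [3, -1, 1, 4, -3, 3, 6, -2, 4, 4, 5, 4, -1, 2, 2]
202 [1, -3, 3, -1, 2, 3, 80, -2, -1, 0, -1, 0, 1, 2, 3]
208 [2, 0, -4, 3, -2, 1, 77, 7, 14, 8, 10, 86, 5, -4, 2]
214 [-2, -1, 4, -3, -1, 4, 77, 20, 7, 10, 74, 83, 26, 0, -2]
220 [-1, 4, -2, 3, 1, 6, 76, 8, 68, 73, 74, 74, 17, 4, 0]
226 [5, -1, -1, 3, -1, 5, 75, 72, 70, 68, 73, 2, 7, 3, -1]
232 [2, 1, 0, 1, 3, 3, 60, 68, 70, 69, 73, 3, 6, 4, -4]
238 [-1, 0, 4, 4, 0, 5, 66, 66, 65, 65, 77, 14, 3, 6, 0]
244 [-1, 6, -1, 3, 0, 1, 66, 62, 66, 61, 67, 4, 0, -3, 0]
250 [-2, 2, 0, -5, -4, 6, 61, 57, 55, 57, 53, 6, -1, 1, -2]
256 [2, 3, 2, 1, 5, 63, 57, 51, 53, 10, 45, 11, -1, -3, 2]
262 [4, 4, 2, 2, 4, 67, 48, 5, 7, 11, 32, 7, -4, -3, 0]
268 [0, 2, -3, 0, 3, 57, 6, 10, 10, 15, 7, 7, 4, 0, -2]
274 [-3, 4, 3, -4, 0, 48, 5, 7, 12, 57, 29, -2, 0, 2, 2]
280 [62, 55, 73, 70, 45, 36, 17, 17, 46, 59, 15, -2, 0, -4, 6]
286 [2, 4, -2, 0, 3, 2, 2, -3, 2, 2, 2, -1, 1, -1, 0]
```

View pics/w0.png

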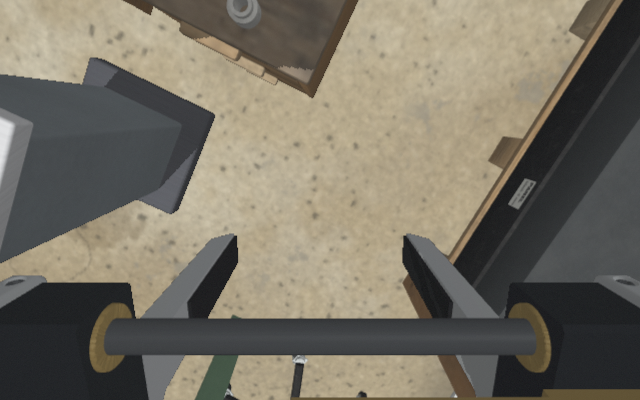

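```bash
cat >> h.py <<'E'
def to(pos,Rt):
    """shift mm + rotvec in current tool axes"""
    o=ctrl.get_obs(); R0=R.from_euler("xyz",o["eef_rot"])
    if not isinstance(Rt,R): Rt=R.from_euler("xyz",Rt)
    s=R0.inv().apply(np.array(pos)-o["ee_pos"])*1000; w=(R0.inv()*Rt).as_rotvec()
    print("t",o["time_s"],"shift",s.round(1),"turn",w.round(4)); return s,w
E
python3 -c "
from h import *
to([.5,-.24,.28],[np.pi,0,0])"
```

```text
t 0.15 shift [ 343.3 -114.3  -74.9] turn [-9.000e-04  2.000e-04  4.558e-01]
```

>>> arm_command:
  plan:
    - [[343, -114, -75, 0, 0, 0.456, -1], [343, -114, -75, 0, 0, 0.456, -1], [343, -114, -75, 0, 0, 0.456, -1], [343, -114, -75, 0, 0, 0.456, -1], [343, -114, -75, 0, 0, 0.456, -1], [343, -114, -75, 0, 0, 0.456, -1], [343, -114, -75, 0, 0, 0.456, -1], [343, -114, -75, 0, 0, 0.456, -1], [343, -114, -75, 0, 0, 0.456, -1], [343, -114, -75, 0, 0, 0.456, -1], [343, -114, -75, 0, 0, 0.456, -1], [343, -114, -75, 0, 0, 0.456, -1]]

```text
time_s: 1.35
ee_pos: [0.4992, -0.2414, 0.2802]
eef_rot: [-3.141, 0.0, -0.002]
force: [0.1, -0.6, 0.3]
grip_width: 0.0942
grip_force: 0.0
```

Run:
```python
from h import *
o=ctrl.get_obs(); print(o["time_s"],o["ee_pos"],o["eef_rot"])
i,T=info("wrist"); p,d=cams.camera("wrist"); cv2.imwrite("pics/w1.png",p); np.savez("pics/w1.npz",d=d,T=T); print(T.round(3),i["fx"],i["cx"],i["cy"])
```

```text
1.35 [ 0.49919038 -0.24136148  0.28022664] [-3.14145794e+00  4.35334646e-04 -1.75258230e-03]
[[-0.001 -0.967 -0.256  0.574]
 [-1.     0.001 -0.    -0.242]
 [ 0.     0.256 -0.967  0.458]
 [ 0.     0.     0.     1.   ]] 337.06370563008227 319.72880966518966 202.8877737154183
```

View pics/w1.png

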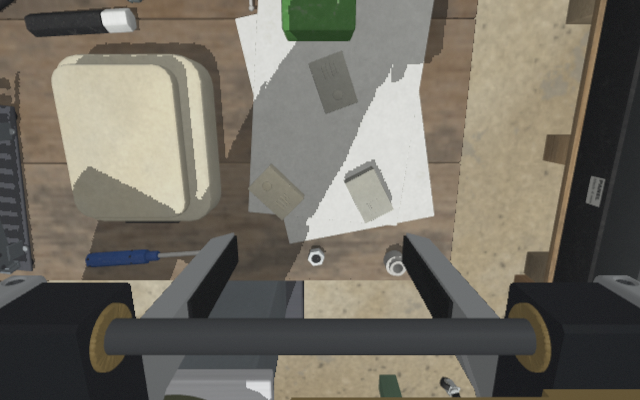

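Wrist view: the housings are at (333,82), (276,193) and (368,190), all on the paper, and the cream appliance sits to the left. None of them shows its boss clearly yet, so I'll crop with contrast stretched on each one.

Run:
```python
from h import *
p=cv2.imread("pics/w1.png"); out=[]
for u,v in[(333,82),(276,193),(368,190)]:
    c=p[v-38:v+38,u-33:u+33]; m=c[20:56,18:48]; lo,hi=np.percentile(m,3)-25,np.percentile(m,97)+25
    c=np.clip((c.astype(float)-lo)*255/(hi-lo),0,255).astype(np.uint8)
    out.append(cv2.resize(c,(264,304),interpolation=cv2.INTER_CUBIC))
cv2.imwrite("pics/crop1.png",np.hstack(out))
```

```text
(no output)
```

View pics/crop1.png

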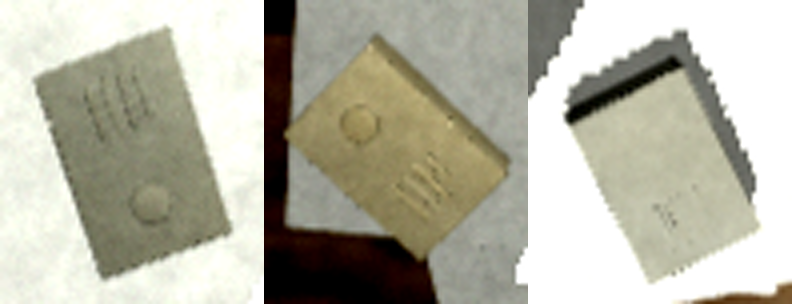

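In the crops, housing (333,82) has its boss toward the bottom, at about (338,95). Housing (276,193) has its boss at the upper left, about (267,186). The one at (368,190) has slots only, so it is the plain one. Candidates: A (333,82) chosen, B (276,193) chosen, C (368,190) plain and left alone, pink decoy at top (311,119) left alone.

Run:
```python
from h import *
z=np.load("pics/w1.npz"); 
q={"A":(300,44,[(35,78),(170,27),(232,230),(103,280)],(152,205)),"B":(243,155,[(20,133),(98,50),(230,175),(157,262)],(96,124))}
for k,(u0,v0,cs,b) in q.items():
    W=np.array([onz("wrist",u0+(x+.5)/4-.5,v0+(y+.5)/4-.5,.031)[:2] for x,y in cs]); bb=onz("wrist",u0+b[0]/4,v0+b[1]/4,.034)[:2]
    print(k,"sides",[round(float(np.linalg.norm(W[i]-W[i-1])*1000),1) for i in range(4)],"cen",W.mean(0).round(4),"boss",bb.round(4))
    L=[W[i]-W[i-1] for i in range(4)]; l=max((L[1],L[2]),key=np.linalg.norm); print("long axis deg",np.degrees(np.arctan2(l[1],l[0])), "boss dir",np.degrees(np.arctan2(*(bb-W.mean(0))[::-1])))
C=cloud("wrist",z["d"])
m=(C[...,2]>.02)
for n,sl in {"green":(slice(5,35),slice(290,350)),"cream":(slice(70,210),slice(70,200)),"A":(slice(72,92),slice(325,341)),"B":(slice(183,203),slice(268,284))}.items():
    c=C[sl].reshape(-1,3); print(n,c.min(0).round(3),c.max(0).round(3),np.median(c,0).round(4))
for k,(u0,u1,v0,v1) in {"A":(300,366,44,120),"B":(243,309,155,231),"C":(340,400,152,228)}.items():
    c=C[v0:v1,u0:u1].reshape(-1,3); c=c[(c[:,2]>.022)&(c[:,2]<.05)]
    r=cv2.minAreaRect((c[:,:2]*1000).astype(np.float32)); print(k,r)
print(ctrl.get_obs()["qpos"])
to([.44,.2,.30],[np.pi,0,0])
```

```text
A sides [61.1, 42.0, 60.2, 41.7] cen [ 0.6099 -0.2587] boss [ 0.5952 -0.2642]
long axis deg -160.8628418997226 boss dir -159.4755137433064
B sides [61.4, 37.7, 58.3, 38.7] cen [ 0.4733 -0.1831] boss [ 0.4841 -0.1745]
long axis deg -134.7606381340674 boss dir 38.58713745353096
green [ 0.574 -0.275  0.039] [ 0.686 -0.209  0.458] [ 0.6713 -0.2421  0.0582]
cream [ 0.443 -0.242 -0.004] [0.623 0.112 0.458] [ 0.546  -0.0381  0.0801]
A [ 0.6   -0.267  0.027] [ 0.622 -0.249  0.034] [ 0.6112 -0.2576  0.0296]
B [ 0.461 -0.242  0.027] [ 0.574 -0.174  0.458] [ 0.4744 -0.1848  0.0296]
A ((610.6633911132812, -258.2787780761719), (62.039268493652344, 41.99168395996094), 19.59662437438965)
B ((473.8882141113281, -184.0244903564453), (61.845252990722656, 42.44536590576172), 45.02751159667969)
C ((470.165283203125, -306.6962890625), (62.11101531982422, 42.041500091552734), 27.79673957824707)
[-5.16184952e-01  2.65061346e-01  1.39271712e+00 -4.59014505e-05
  1.48407178e+00  1.05622435e+00]
t 1.4 shift [ -60.  -441.2  -19.6] turn [-0.0001  0.0002 -0.0016]
```

>>> arm_command:
  plan:
    - [[-60, -441, -20, 0, 0, 0, -1], [-60, -441, -20, 0, 0, 0, -1], [-60, -441, -20, 0, 0, 0, -1], [-60, -441, -20, 0, 0, 0, -1], [-60, -441, -20, 0, 0, 0, -1], [-60, -441, -20, 0, 0, 0, -1], [-60, -441, -20, 0, 0, 0, -1], [-60, -441, -20, 0, 0, 0, -1], [-60, -441, -20, 0, 0, 0, -1], [-60, -441, -20, 0, 0, 0, -1], [-60, -441, -20, 0, 0, 0, -1], [-60, -441, -20, 0, 0, 0, -1]]

```text
time_s: 2.6
ee_pos: [0.4402, 0.1994, 0.3004]
eef_rot: [3.141, 0.0, -0.002]
force: [0.8, 0.3, -0.0]
grip_width: 0.0941
grip_force: 0.0
```

Run:
```python
from h import *
o=ctrl.get_obs(); print(o["time_s"],o["ee_pos"],o["eef_rot"])
i,T=info("wrist"); p,d=cams.camera("wrist"); cv2.imwrite("pics/w2.png",p); np.savez("pics/w2.npz",d=d,T=T); print(T.round(3))
C=cloud("wrist",d); c=C.reshape(-1,3)
h=(c[:,2]>.03)&(c[:,2]<.11)&(c[:,1]>.1)&(c[:,1]<.32)&(c[:,0]<.66)&(c[:,0]>.3); c=c[h]
b=c[c[:,0]>.38]
print(cv2.minAreaRect((b[:,:2]*1000).astype(np.float32)))
# grip: highest near the gate
g=c[(c[:,1]>.215)]; print(len(g),g.min(0),g.max(0)); t=g[g[:,2]>.082]; print(len(t),np.median(t,0),t.min(0),t.max(0))
print(proj("wrist",[.366,.2646,.084]))
cv2.imwrite("pics/w2c.png",cv2.resize(p[60:330,180:480],(800,720))[:600])
```

```text
2.6 [0.44022553 0.19941367 0.30037649] [ 3.14138521e+00  1.09778683e-04 -1.53867683e-03]
[[-0.    -0.967 -0.256  0.515]
 [-1.     0.001 -0.     0.199]
 [ 0.001  0.256 -0.967  0.478]
 [ 0.     0.     0.     1.   ]]
((485.2900390625, 234.6343536376953), (123.52972412109375, 232.13299560546875), 80.94345092773438)
2787 [0.35610647 0.21500771 0.03002562] [0.59887733 0.31404036 0.0950815 ]
325 [0.55192452 0.22543155 0.08862743] [0.35610647 0.22210023 0.08205473] [0.59500514 0.27288087 0.0950815 ]
(np.float64(266.4499748457312), np.float64(237.6563913185065))
```

View pics/w2.png

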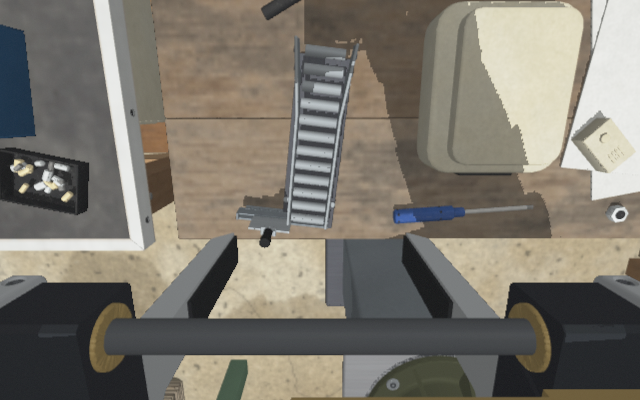

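The wrist view shows the chute from its foot near (300,215) to its head near (325,45). The gate's black grip is at (266,238), left of the chute and near the desk's front edge. Next I'll fit the lane's axis and origin.

```bash
cat > lane.py <<'E'
from h import *
z=np.load("pics/w2.npz"); p=cv2.imread("pics/w2.png"); C=cloud("wrist",z["d"]).reshape(-1,3)
x0,y0,yaw=.472,.190,-.052; t=np.tan(.175)
for k in range(6):
    c,s=np.cos(yaw),np.sin(yaw); X=(C[:,0]-x0)*c+(C[:,1]-y0)*s; Y=-(C[:,0]-x0)*s+(C[:,1]-y0)*c; H=(C[:,2]-.06-X*t)*np.cos(.175)
    a=(np.abs(X+30)<75)&(np.abs(Y)<36)&(H>-4)&(H<16)
    xs=[];mid=[];w=[]
    for q in range(-100,46,6):
        m=a&(X*1000>=q)&(X*1000<q+6)
        if m.sum()>20: lo,hi=Y[m].min(),Y[m].max(); xs.append((q+3)/1e3); mid.append((lo+hi)/2); w.append(hi-lo)
    f=np.polyfit(xs,mid,1); yaw+=np.arctan(f[0]); y0+=f[1]
print("yaw",yaw,"y0 at x0",y0,"width",np.round(np.array(w)*1000,1),"res",np.round((np.array(mid)-np.polyval(f,xs))*1000,1))
r=a&(np.abs(Y)<.018)&(np.abs(H)<.006); print("roller plane H med (mm)",np.median(H[r])*1000, "slope",np.polyfit(X[r],C[r,2],1))
E
python3 - <<'E'
from lane import *
c,s=np.cos(yaw),np.sin(yaw); g=cv2.cvtColor(p,cv2.COLOR_BGR2GRAY).astype(np.float32)
xs=np.arange(-130,140,1.); pr=[]
for x in xs:
    v=[]
    for y in np.linspace(-.012,.012,9):
        u=proj("wrist",[x0+x/1e3*c-y*s,y0+x/1e3*s+y*c,.06+x/1e3*t]); v.append(g[int(round(u[1])),int(round(u[0]))])
    pr.append(np.mean(v))
pr=np.array(pr); print([(int(x),int(v)) for x,v in zip(xs[::2],pr[::2])])
# extents of chute plates and grip
X=(C[:,0]-x0)*c+(C[:,1]-y0)*s; Y=-(C[:,0]-x0)*s+(C[:,1]-y0)*c; H=(C[:,2]-.06-X*t)*np.cos(.175)
m=(abs(Y)<.036)&(H>.004)&(H<.014)&(abs(X)<.15); print("plate x",X[m].min(),X[m].max(), np.percentile(X[m],[1,99]))
m=(Y>.03)&(Y<.11)&(H>.01)&(H<.06)&(X<-.08)&(X>-.14); print("gate pts",m.sum()); 
P=np.c_[X,Y,H][m]*1000; print(P[np.argsort(P[:,1])][::12].round(1))
# grip by dark mask
hs=cv2.cvtColor(p,cv2.COLOR_BGR2GRAY); mk=(hs<38).astype(np.uint8); mk[:, :250]=0; mk[:,282:]=0; mk[:222]=0; mk[252:]=0
n,l,st,ce=cv2.connectedComponentsWithStats(mk); print(st[1:],ce[1:])
E
```

```text
yaw -2.177413644664012 y0 at x0 -0.9671882641344898 width [195.5 203.4 659.7 216.5 220.5 236.5 238.1 245.4 254.3 258.7 269.5 280.2
 285.1 293.9 300.6 308.1 320.5 326.8 334.4 340.3 341.  343.5 332.  305.6
 280.6] res [-23.7 -23.4 204.3 -20.6 -16.8 -21.  -16.8 -17.3 -18.1 -15.  -13.7 -16.4
 -12.9 -13.3  -9.6  -9.8 -10.6 -11.2  -8.5  -9.3  -2.6   1.1  10.9  28.1
  46.1]
roller plane H med (mm) 0.9719422950536455 slope [0.1758209  0.06025736]Traceback (most recent call last):
  File "<stdin>", line 7, in <module>
IndexError: index 1161 is out of bounds for axis 1 with size 640
```

```bash
sed -i 's/np.abs(X+30)<75)&(np.abs(Y)<36)&(H>-4)&(H<16)/np.abs(X+.03)<.075)\&(np.abs(Y)<.036)\&(H>.004)\&(H<.016)/; s/>20: lo/>5: lo/; s/^r=a&/r=(np.abs(X)<.08)\&/' lane.py
cat > l2.py <<'E'
from lane import *
c,s=np.cos(yaw),np.sin(yaw); g=cv2.cvtColor(p,cv2.COLOR_BGR2GRAY).astype(np.float32)
xs=np.arange(-130,140,1.); pr=[]
for x in xs:
    v=[]
    for y in np.linspace(-.012,.012,9):
        u=proj("wrist",[x0+x/1e3*c-y*s,y0+x/1e3*s+y*c,.06+x/1e3*t]); v.append(g[int(round(u[1])),int(round(u[0]))])
    pr.append(np.mean(v))
pr=np.array(pr); print([(int(x),int(v)) for x,v in zip(xs[::2],pr[::2])])
# extents of chute plates and grip
X=(C[:,0]-x0)*c+(C[:,1]-y0)*s; Y=-(C[:,0]-x0)*s+(C[:,1]-y0)*c; H=(C[:,2]-.06-X*t)*np.cos(.175)
m=(abs(Y)<.036)&(H>.004)&(H<.014)&(abs(X)<.15); print("plate x",X[m].min(),X[m].max(), np.percentile(X[m],[1,99]))
m=(Y>.03)&(Y<.11)&(H>.01)&(H<.06)&(X<-.08)&(X>-.14); print("gate pts",m.sum()); 
P=np.c_[X,Y,H][m]*1000; print(P[np.argsort(P[:,1])][::12].round(1))
# grip by dark mask
hs=cv2.cvtColor(p,cv2.COLOR_BGR2GRAY); mk=(hs<38).astype(np.uint8); mk[:, :250]=0; mk[:,282:]=0; mk[:222]=0; mk[252:]=0
n,l,st,ce=cv2.connectedComponentsWithStats(mk); print(st[1:],ce[1:])
E
python3 l2.py
```

```text
yaw -0.11640744071415436 y0 at x0 0.17978231532966388 width [2.9 3.  2.7 3.3 3.5 3.2 2.8 3.  2.9 3.4 3.  3.4 3.4 3.  3.2 3.5 3.1 3.4
 3.6 3.2 3.5 3.4 2.9 3.9] res [ 0.2 -0.2  0.2 -0.1 -0.1  0.  -0.3  0.3 -0.2 -0.   0.1 -0.   0.  -0.
  0.   0.   0.   0.   0.  -0.  -0.1  0.1  0.2 -0.2]
roller plane H med (mm) -0.61591015077949 slope [0.17847779 0.05910975]
[(-130, 151), (-128, 137), (-126, 110), (-124, 138), (-122, 148), (-120, 146), (-118, 144), (-116, 144), (-114, 142), (-112, 140), (-110, 142), (-108, 145), (-106, 126), (-104, 119), (-102, 148), (-100, 152), (-98, 148), (-96, 141), (-94, 124), (-92, 117), (-90, 100), (-88, 102), (-86, 105), (-84, 131), (-82, 145), (-80, 152), (-78, 142), (-76, 139), (-74, 137), (-72, 117), (-70, 109), (-68, 102), (-66, 124), (-64, 148), (-62, 147), (-60, 147), (-58, 138), (-56, 121), (-54, 108), (-52, 94), (-50, 99), (-48, 124), (-46, 144), (-44, 150), (-42, 144), (-40, 139), (-38, 129), (-36, 111), (-34, 101), (-32, 92), (-30, 115), (-28, 146), (-26, 148), (-24, 144), (-22, 141), (-20, 137), (-18, 122), (-16, 101), (-14, 95), (-12, 100), (-10, 134)
[... 1208 characters left out ...]
-114.6   67.9   41.4]
 [-112.2   68.4   29.6]
 [-114.4   68.7   52.4]
 [-110.5   69.6   30.6]
 [-110.    70.    28.4]
 [-112.5   70.8   47.5]
 [-116.7   71.3   51. ]
 [-107.4   72.    24.2]
 [-110.1   72.6   36.2]
 [-108.8   73.3   32.5]
 [-108.7   73.8   29. ]
 [-114.7   74.7   53.3]
 [-110.6   75.2   35.8]
 [-109.6   76.    31.3]
 [-123.5   76.7   53.2]
 [-111.3   77.3   45.6]
 [-119.8   78.3   52.3]
 [-118.3   79.5   52.9]
 [-110.    80.3   12.1]
 [-118.9   81.9   24.3]
 [-114.7   83.4   24.1]
 [-113.    86.4   21.9]
 [-110.3   89.3   14.1]
 [-112.7   91.9   20.5]
 [-113.2   94.6   20.2]
 [-109.8   97.2   14.2]
 [-110.    99.8   14.5]]
[[261 229  11  13  76]] [[267.06578947 234.19736842]]
```

```bash
cat > l3.py <<'E'
from h import *
z=np.load("pics/w2.npz"); p=cv2.imread("pics/w2.png"); C=cloud("wrist",z["d"]).reshape(-1,3)
x0,y0,yaw=.460,.206,-.1164; t=np.tan(.175)
for k in range(5):
    c,s=np.cos(yaw),np.sin(yaw); X=(C[:,0]-x0)*c+(C[:,1]-y0)*s; Y=-(C[:,0]-x0)*s+(C[:,1]-y0)*c; H=(C[:,2]-.06-X*t)*np.cos(.175)
    a=(X>-.08)&(X<.05)&(H>.004)&(H<.014)
    fs=[]
    for sg in(1,-1):
        m=a&(abs(Y-sg*.025)<.008); fs.append(np.polyfit(X[m],Y[m],1))
    f=np.mean(fs,0); yaw+=f[0]; y0+=f[1]
print("fits",np.round(fs,4),"pose",x0,y0,yaw)
c,s=np.cos(yaw),np.sin(yaw); g=cv2.cvtColor(p,cv2.COLOR_BGR2GRAY).astype(np.float32)
xs=np.arange(-115,140,1.)
pr=np.array([np.mean([g[tuple(np.round(proj("wrist",[x0+x/1e3*c-y*s,y0+x/1e3*s+y*c,.06+x/1e3*t])).astype(int)[::-1])] for y in np.linspace(-.014,.014,9)]) for x in xs])
ps=cv2.GaussianBlur(pr[None],(7,1),1.5)[0]; k=[i for i in range(1,len(ps)-1) if ps[i]<ps[i-1] and ps[i]<=ps[i+1] ]
print("gaps",xs[k],ps[k].round())
G=(abs(X+.094)<.03)&(Y>.035)&(Y<.08)&(H>.006)&(H<.018); print("gate plate X",np.percentile(X[G]*1000,[2,20,50,80,98]).round(1), "Y",Y[G].min(),Y[G].max())
for h0,h1 in((.024,.035),(.035,.045),(.045,.053)):
    m=(abs(X+.1)<.04)&(Y>.03)&(Y<.075)&(H>h0)&(H<h1); print("grip",m.sum(),np.c_[X,Y,H][m].min(0)*1000,np.c_[X,Y,H][m].max(0)*1000)
m=(abs(Y)<.045)&(H>.003)&(H<.014)&(abs(X)<.16); print("plates X",np.percentile(X[m]*1000,[0,1,99,100]))
E
python3 l3.py
```

```text
fits [[-0.0003  0.0251]
 [ 0.0003 -0.0251]] pose 0.46 0.2064858684877136 -0.11611743494792422Traceback (most recent call last):
  File "l3.py", line 14, in <module>
    pr=np.array([np.mean([g[tuple(np.round(proj("wrist",[x0+x/1e3*c-y*s,y0+x/1e3*s+y*c,.06+x/1e3*t])).astype(int)[::-1])] for y in np.linspace(-.014,.014,9)]) for x in xs])
                                           ~~~~^^^^^^^^^^^^^^^^^^^^^^^^^^^^^^^^^^^^^^^^^^^^^^^^^^^^^
  File "h.py", line 15, in proj
    i,_=info(n); q=np.array(i["world_to_cam"])@np.append(p,1); return i["fx"]*q[0]/q[2]+i["cx"], i["fy"]*q[1]/q[2]+i["cy"]
        ~~~~^^^
  File "h.py", line 5, in info
    i=cams.camera_info(n); return i, np.linalg.inv(np.array(i["world_to_cam"]))
ValueError: time passes only in moves, steps and waits
```

```bash
sed -i 's/^def info(n):/import functools\n@functools.lru_cache\ndef info(n):/' h.py; python3 l3.py
```

```text
fits [[-0.0003  0.0251]
 [ 0.0003 -0.0251]] pose 0.46 0.2064858684877136 -0.11611743494792422
gaps [-111. -105.  -89.  -72.  -54.  -36.  -17.    1.   19.   38.   56.   74.
   92.  111.  130.  137.] [136. 143. 118.  70.  70.  69.  68.  67.  68.  68.  70.  74.  83.  82.
  83.  77.]
gate plate X [-98.7 -96.1 -95.2 -94.4 -93.9] Y 0.035160713123369214 0.07486020533082738
grip 40 [-99.50960011  42.2533639   24.36536428] [-92.91410299  53.55022824  34.16544651]
grip 35 [-102.87399251   41.79120332   35.2066343 ] [-94.89126542  54.49169543  44.87161751]
grip 104 [-110.21428393   41.76378225   45.16074655] [-95.75324433  54.58606981  51.30029662]
plates X [-96.31039516 -95.21263609 129.87064107 132.04861271]
```

```bash
cat >> h.py <<'E'
YAW=-.1161; LR=R.from_euler("xyz",[np.pi,-.175,YAW]); LRf=R.from_euler("z",np.pi+0)*R.identity()
def lane(x,y,h):
    """lane point: x horizontal foot on plane, y, h along plane normal -> world"""
    l=np.array([x-h*np.sin(.175),y,.06+x*np.tan(.175)+h*np.cos(.175)])
    return R.from_euler("z",YAW).apply(l)+[.4605,.2065,0]
E
python3 - <<'E'
from h import *
print(lane(-.0945,.0482,.041))
to(lane(-.0945,.0482,.041+.06),LR); to(lane(-.0945,.0482,.041-.009),LR)
E
```

```text
[0.36512926 0.26614925 0.08366537]
t 2.65 shift [-85.7 -68.  157.7] turn [-0.0098  0.1748  0.1138]
t 2.65 shift [-73.7 -66.6 225.6] turn [-0.0098  0.1748  0.1138]
```

>>> arm_command:
  plan:
    - [[-86, -68, 158, -0.01, 0.175, 0.114, -1], [-86, -68, 158, -0.01, 0.175, 0.114, -1], [-86, -68, 158, -0.01, 0.175, 0.114, -1], [-86, -68, 158, -0.01, 0.175, 0.114, -1], [-86, -68, 158, -0.01, 0.175, 0.114, -1], [-86, -68, 158, -0.01, 0.175, 0.114, -1], [-86, -68, 158, -0.01, 0.175, 0.114, -1]]
  squeeze: 10

```text
time_s: 3.35
ee_pos: [0.3554, 0.2682, 0.1439]
eef_rot: [-3.14, -0.177, -0.116]
force: [1.0, -0.1, 0.2]
grip_width: 0.0941
grip_force: 0.0
```

Run:
```python
from h import *
to(lane(-.0945,.0482,.041-.009),LR); print(ctrl.get_obs()["qpos"])
p,d=cams.camera("wrist"); cv2.imwrite("pics/w3.png",p); C=cloud("wrist",d).reshape(-1,3)
V=R.from_euler("z",-YAW).apply(C-[.4605,.2065,0]); H=(V[:,2]-.06-V[:,0]*np.tan(.175))*np.cos(.175)
m=(abs(V[:,0]+.1)<.03)&(abs(V[:,1]-.048)<.02)&(H>.03)&(H<.055); P=np.c_[V[:,:2],H][m]*1000; print(m.sum(),P.min(0),P.max(0))
```

```text
t 3.35 shift [-0.9  1.  70. ] turn [-0.0015 -0.0019 -0.0002]
[ 0.63670418  0.06305392  1.96501575 -0.14339578  0.98752044  2.39517249]
352 [-110.47882775   41.63360507   30.05197794] [-95.36745579  55.52521845  51.68855835]
```

>>> arm_command:
  plan:
    - [[-1, 1, 35, 0, 0, 0, -1], [-1, 1, 70, 0, 0, 0, -1], [-1, 1, 70, 0, 0, 0, 0.5], [-1, 1, 70, 0, 0, 0, 1], [-1, 1, 70, 0, 0, 0, 1], [-1, 1, 70, 0, 0, 0, 1], [-1, 1, 70, 0, 0, 0, 1], [-1, 1, 70, 0, 0, 0, 1]]
  squeeze: 10

```text
time_s: 4.2
ee_pos: [0.3652, 0.2665, 0.074]
eef_rot: [-3.141, -0.176, -0.114]
force: [-1.3, 0.3, -0.4]
grip_width: 0.0495
grip_force: 0.0
```

>>> arm_command:
  plan:
    - [[0, 0, 0, 0, 0, 0, 1], [0, 0, 0, 0, 0, 0, 1], [0, 0, 0, 0, 0, 0, 1], [0, 0, 0, 0, 0, 0, 1], [0, 0, 0, 0, 0, 0, 1], [0, 0, 0, 0, 0, 0, 1]]

```text
time_s: 4.8
ee_pos: [0.365, 0.2663, 0.0733]
eef_rot: [-3.142, -0.175, -0.115]
force: [-1.0, 0.5, -0.3]
grip_width: 0.0129
grip_force: 10.0
```

Gripped (12.9 mm wide). I'll slide the gate shut gently.

>>> arm_command:
  plan:
    - [[0, 8, 0, 0, 0, 0, 1], [0, 16, 0, 0, 0, 0, 1], [0, 24, 0, 0, 0, 0, 1], [0, 32, 0, 0, 0, 0, 1], [0, 38, 0, 0, 0, 0, 1], [0, 42, 0, 0, 0, 0, 1], [0, 44, 0, 0, 0, 0, 1], [0, 46, 0, 0, 0, 0, 1], [0, 46, 0, 0, 0, 0, 1]]

```text
time_s: 5.7
ee_pos: [0.3597, 0.2204, 0.0733]
eef_rot: [3.141, -0.175, -0.115]
force: [-1.0, -0.4, 0.9]
grip_width: 0.0132
grip_force: 10.0
```

>>> arm_command:
  plan:
    - [[0, 1, 0, 0, 0, 0, 1], [0, 2, 0, 0, 0, 0, 1], [0, 3, 0, 0, 0, 0, 1], [0, 3, 0, 0, 0, 0, 1]]

```text
time_s: 6.1
ee_pos: [0.3596, 0.2185, 0.0734]
eef_rot: [-3.139, -0.176, -0.115]
force: [-1.7, 10.5, -4.3]
grip_width: 0.0132
grip_force: 10.0
```

The gate hit its stop at lane y ≈ 0 with 10 N of force. I'll release and retreat along the normal.

>>> arm_command:
  plan:
    - [[0, 0, 0, 0, 0, 0, 0], [0, -1, 0, 0, 0, 0, 0], [0, -1, 0, 0, 0, 0, 0], [0, -1, 0, 0, 0, 0, 0], [0, -1, -40, 0, 0, 0, -1], [0, -1, -80, 0, 0, 0, -1], [0, -1, -120, 0, 0, 0, -1], [0, -1, -160, 0, 0, 0, -1]]

```text
time_s: 6.9
ee_pos: [0.3313, 0.2215, 0.2326]
eef_rot: [-3.141, -0.175, -0.115]
force: [1.2, 0.7, 0.2]
grip_width: 0.0736
grip_force: 0.0
```

Run:
```python
from h import *
p,d=cams.camera("wrist"); cv2.imwrite("pics/w4.png",p); C=cloud("wrist",d).reshape(-1,3)
V=R.from_euler("z",-YAW).apply(C-[.4605,.2065,0]); H=(V[:,2]-.06-V[:,0]*np.tan(.175))*np.cos(.175)
m=(abs(V[:,0]+.1)<.03)&(abs(V[:,1])<.02)&(H>.03)&(H<.055); P=np.c_[V[:,:2],H][m]*1000; print("grip",m.sum(),P.min(0),P.max(0))
m=(abs(V[:,0]+.095)<.008)&(abs(V[:,1])<.05)&(H>.012)&(H<.022); P=np.c_[V[:,:2],H][m]*1000; print("plate",m.sum(),P.min(0),P.max(0))
# A pick: tool x at +19.6deg (boss toward -x)
RA=R.from_euler("xyz",[np.pi,0,np.radians(19.6)]); to([.6106,-.2582,.15],RA)
```

```text
grip 58 [-107.7401296    -3.94892339   30.49672805] [-92.30193763   8.78182346  54.93907234]
plate 66 [-94.66593159 -23.98930783  12.21308009] [-87.0108978   29.00637507  21.97978181]
t 6.95 shift [310.2 446.5 144.7] turn [ 0.0363 -0.1797 -0.4556]
```

```bash
cat > gate.py <<'E'
from h import *
info("wrist"); p,d=cams.camera("wrist"); C=cloud("wrist",d).reshape(-1,3)
V=R.from_euler("z",-YAW).apply(C-[.4605,.2065,0]); H=(V[:,2]-.06-V[:,0]*np.tan(.175))*np.cos(.175)
pr=lambda n,m:print(n,m.sum(),(np.c_[V[:,:2],H][m].min(0)*1000).round(1),(np.c_[V[:,:2],H][m].max(0)*1000).round(1))
pr("grip",(abs(V[:,0]+.1)<.03)&(abs(V[:,1])<.03)&(H>.03)&(H<.055))
pr("plate",(abs(V[:,0]+.095)<.006)&(abs(V[:,1])<.06)&(H>.013)&(H<.022))
for s in(1,-1):
    m=(V[:,0]>-.06)&(V[:,0]<.04)&(H>.004)&(H<.014)&(abs(V[:,1]-s*.025)<.008); print("side",s,m.sum(),np.median(V[m,1]))
E
python3 gate.py
```

```text
grip 168 [-110.1   -6.    30.3] [-95.4   7.   52. ]
plate 120 [-99.1 -26.1  13.1] [-93.5  26.2  22. ]
side 1 353 0.025114408635761153
side -1 354 -0.024861008257555488
```

The gate is shut: plate centred at ±26 mm, grip at 0.5 mm. Now over to housing A.

>>> arm_command:
  plan:
    - [[310, 446, 145, 0.036, -0.18, -0.456, -1], [310, 446, 145, 0.036, -0.18, -0.456, -1], [310, 446, 145, 0.036, -0.18, -0.456, -1], [310, 446, 145, 0.036, -0.18, -0.456, -1], [310, 446, 145, 0.036, -0.18, -0.456, -1], [310, 446, 145, 0.036, -0.18, -0.456, -1], [310, 446, 145, 0.036, -0.18, -0.456, -1], [310, 446, 145, 0.036, -0.18, -0.456, -1], [310, 446, 145, 0.036, -0.18, -0.456, -1], [310, 446, 145, 0.036, -0.18, -0.456, -1], [310, 446, 145, 0.036, -0.18, -0.456, -1], [310, 446, 145, 0.036, -0.18, -0.456, -1]]

```text
time_s: 8.2
ee_pos: [0.6035, -0.2506, 0.1425]
eef_rot: [3.14, 0.009, 0.342]
force: [0.7, 0.2, 1.1]
grip_width: 0.0938
grip_force: 0.0
```

Run:
```python
from h import *
RA=R.from_euler("xyz",[np.pi,0,np.radians(19.6)]); to([.6106,-.2582,.020],RA)
```

```text
t 8.2 shift [  5.2   9.4 122.4] turn [ 0.0014  0.0094 -0.0002]
```

>>> arm_command:
  plan:
    - [[5, 9, 30, 0.001, 0.009, 0, -1], [5, 9, 50, 0.001, 0.009, 0, -1], [5, 9, 50, 0.001, 0.009, 0, -1]]

```text
time_s: 8.5
ee_pos: [0.6088, -0.2553, 0.0895]
eef_rot: [-3.138, 0.004, 0.341]
force: [0.2, 1.1, -0.2]
grip_width: 0.0942
grip_force: 0.0
```

Run:
```python
from h import *
RA=R.from_euler("xyz",[np.pi,0,np.radians(19.6)]); to([.6106,-.2582,.020],RA)
```

```text
t 8.5 shift [ 1.   3.6 69.5] turn [-0.0037  0.0043 -0.0006]
```

>>> arm_command:
  plan:
    - [[1, 2, 45, 0, 0.004, 0, -1], [1, 2, 65, 0, 0.004, 0, -1], [1, 2, 69, 0, 0.004, 0, -1], [1, 2, 69, 0, 0.004, 0, -1], [1, 2, 69, 0, 0.004, 0, -1]]

```text
time_s: 9.0
ee_pos: [0.6131, -0.2575, 0.0272]
eef_rot: [3.138, -0.006, 0.342]
force: [0.0, 0.1, -0.3]
grip_width: 0.094
grip_force: 0.0
```

Run:
```python
from h import *
RA=R.from_euler("xyz",[np.pi,0,np.radians(19.6)]); to([.6106,-.2582,.020],RA)
```

```text
t 9.0 shift [-2.7 -0.2  7.2] turn [ 0.0031 -0.0064  0.0004]
```

>>> arm_command:
  plan:
    - [[-2, 0, 7, 0, -0.004, 0, -1], [-2, 0, 7, 0, -0.004, 0, -1], [-2, 0, 7, 0, -0.004, 0, 1], [-2, 0, 7, 0, -0.004, 0, 1], [-2, 0, 7, 0, -0.004, 0, 1], [-2, 0, 7, 0, -0.004, 0, 1], [-2, 0, 7, 0, -0.004, 0, 1], [-2, 0, 7, 0, -0.004, 0, 1], [-2, 0, 7, 0, -0.004, 0, 1], [-2, 0, 7, 0, -0.004, 0, 1], [-2, 0, 7, 0, -0.004, 0, 1], [-2, 0, 7, 0, -0.004, 0, 1]]
  squeeze: 20

```text
time_s: 10.2
ee_pos: [0.6104, -0.2578, 0.0181]
eef_rot: [3.14, -0.0, 0.342]
force: [0.8, 0.1, 0.1]
grip_width: 0.0417
grip_force: 20.0
```

Run:
```python
from h import *
RA=R.from_euler("xyz",[np.pi,0,np.radians(19.6)]); to([.6106,-.2582,.020],RA); print(ctrl.get_obs()["ee_pos"])
```

```text
t 10.2 shift [ 0.1  0.4 -1.9] turn [ 0.0011 -0.0005  0.0002]
[ 0.61037229 -0.25781929  0.01806384]
```

>>> arm_command:
  plan:
    - [[0, 0, 0, 0, 0, 0, -0.1], [0, 0, 0, 0, 0, 0, -0.1], [0, 0, -3, 0, 0, 0, -0.1], [0, 0, -3, 0, 0, 0, -0.1], [0, 0, -3, 0, 0, 0, 1], [0, 0, -3, 0, 0, 0, 1], [0, 0, -3, 0, 0, 0, 1], [0, 0, -3, 0, 0, 0, 1], [0, 0, -3, 0, 0, 0, 1]]
  squeeze: 20

```text
time_s: 11.1
ee_pos: [0.6104, -0.2578, 0.0211]
eef_rot: [3.14, -0.001, 0.342]
force: [-0.7, 0.3, 1.1]
grip_width: 0.0414
grip_force: 20.0
```

Run:
```python
from h import *
o=ctrl.get_obs(); print(o["ee_pos"],o["grip_width"],o["grip_force"])
to(o["ee_pos"]+[0,0,.17],R.from_euler("xyz",o["eef_rot"]))
to(lane(.087,0,.15),LR)
```

```text
[ 0.61043107 -0.25782654  0.02112177] 0.04137692377604665 19.99990113079548
t 11.1 shift [ 1.0e-01  2.0e-01 -1.7e+02] turn [0. 0. 0.]
t 11.1 shift [  69.3 -460.5 -202.5] turn [-0.0391  0.1711  0.4573]
```

>>> arm_command:
  plan:
    - [[0, 0, -50, 0, 0, 0, 1], [0, 0, -100, 0, 0, 0, 1], [0, 0, -150, 0, 0, 0, 1], [69, -460, -202, -0.039, 0.171, 0.457, 1], [69, -460, -202, -0.039, 0.171, 0.457, 1], [69, -460, -202, -0.039, 0.171, 0.457, 1], [69, -460, -202, -0.039, 0.171, 0.457, 1], [69, -460, -202, -0.039, 0.171, 0.457, 1], [69, -460, -202, -0.039, 0.171, 0.457, 1], [69, -460, -202, -0.039, 0.171, 0.457, 1], [69, -460, -202, -0.039, 0.171, 0.457, 1], [69, -460, -202, -0.039, 0.171, 0.457, 1]]

```text
time_s: 12.3
ee_pos: [0.5234, 0.1831, 0.2209]
eef_rot: [-3.141, -0.175, -0.116]
force: [1.2, -0.7, -1.3]
grip_width: 0.0419
grip_force: 20.0
```

Run:
```python
from h import *
o=ctrl.get_obs(); print(o["ee_pos"],o["grip_width"],o["grip_force"],o["qpos"][5])
to(lane(.087,0,.05),LR)
```

```text
[0.52338997 0.18308257 0.22087747] 0.04186068099142414 19.999301433563232 2.016723763708849
t 12.3 shift [ -3.8 -16.   97.1] turn [-0.0002  0.0001  0.0002]
```

>>> arm_command:
  plan:
    - [[-4, -16, 50, 0, 0, 0, 1], [-4, -16, 80, 0, 0, 0, 1], [-4, -16, 97, 0, 0, 0, 1], [-4, -16, 97, 0, 0, 0, 1], [-4, -16, 97, 0, 0, 0, 1]]

```text
time_s: 12.8
ee_pos: [0.5391, 0.1956, 0.125]
eef_rot: [-3.141, -0.175, -0.116]
force: [-0.2, 0.1, -1.0]
grip_width: 0.0419
grip_force: 20.0
```

Run:
```python
from h import *
o=ctrl.get_obs(); to(lane(.087,0,.0141+.0015),LR)
```

```text
t 12.8 shift [-1.1 -1.7 34.6] turn [-0.0002  0.      0.0001]
```

>>> arm_command:
  plan:
    - [[-1, -2, 15, 0, 0, 0, 1], [-1, -2, 27, 0, 0, 0, 1], [-1, -2, 31, 0, 0, 0, 1], [-1, -2, 33, 0, 0, 0, 1], [-1, -2, 34, 0, 0, 0, 1], [-1, -2, 34, 0, 0, 0, 1], [-1, -2, 34, 0, 0, 0, 1]]

```text
time_s: 13.5
ee_pos: [0.5442, 0.1971, 0.0911]
eef_rot: [-3.141, -0.175, -0.116]
force: [0.2, 0.6, -1.2]
grip_width: 0.042
grip_force: 20.0
```

Run:
```python
from h import *
o=ctrl.get_obs(); to(lane(.087,0,.0141+.0015),LR); print(o["force"])
```

```text
t 13.5 shift [-0.   0.4  0.3] turn [-0.0004 -0.0003  0.0002]
[ 0.19628719  0.59127604 -1.23779894]
```

>>> arm_command:
  plan:
    - [[0, 0, 1, 0, 0, 0, 1], [0, 0, 1, 0, 0, 0, 1], [0, 0, 1, 0, 0, 0, -0.4], [0, 0, 1, 0, 0, 0, -0.4], [0, 0, 1, 0, 0, 0, -0.4], [0, 0, 1, 0, 0, 0, -0.4], [0, 0, 1, 0, 0, 0, -0.4], [0, 0, -20, 0, 0, 0, -0.6], [0, 0, -60, 0, 0, 0, -1], [0, 0, -100, 0, 0, 0, -1]]

```text
time_s: 14.5
ee_pos: [0.5262, 0.1989, 0.19]
eef_rot: [3.141, -0.174, -0.116]
force: [0.3, -0.3, 0.4]
grip_width: 0.0866
grip_force: 0.0
```

>>> arm_command:
  plan:
    - [[0, 0, -50, 0, 0, 0, -1], [0, 0, -100, 0, 0, 0, -1], [0, 0, -100, 0, 0, 0, -1], [0, 0, -100, 0, 0, 0, -1]]

```text
time_s: 14.9
ee_pos: [0.5096, 0.2011, 0.2884]
eef_rot: [-3.141, -0.176, -0.116]
force: [0.3, 0.4, -0.7]
grip_width: 0.0942
grip_force: 0.0
```

```bash
cat > chk.py <<'E'
from h import *
import sys
info("wrist"); p,d=cams.camera("wrist"); cv2.imwrite("pics/%s.png"%sys.argv[1],p); C=cloud("wrist",d).reshape(-1,3)
V=R.from_euler("z",-YAW).apply(C-[.4605,.2065,0]); H=(V[:,2]-.06-V[:,0]*np.tan(.175))*np.cos(.175); F=V[:,0]+H*np.sin(.175)
m=(abs(V[:,1])<.032)&(H>.017)&(H<.03)&(F>-.085)&(F<.15)
P=(np.c_[F,V[:,1]][m]*1000).astype(np.float32); print(m.sum()); 
if m.sum()>20: print(cv2.minAreaRect(P),P.min(0),P.max(0),np.median(H[m]))
E
python3 chk.py w5
python3 - <<'E'
from h import *
RB=R.from_euler("xyz",[np.pi,0,np.pi/4]); to([.4738,-.184,.15],RB); print(ctrl.get_obs()["ee_pos"])
E
```

```text
1422
((-55.099609375, -0.1296367645263672), (55.359642028808594, 41.433170318603516), 0.09663071483373642) [-82.79317  -20.889856] [-27.426973  20.542753] 0.022006189103331367
t 14.95 shift [-14.7 386.5 136.5] turn [ 0.0787 -0.1621 -0.8988]
[0.50936668 0.20096573 0.28693057]
```

View pics/w5.png

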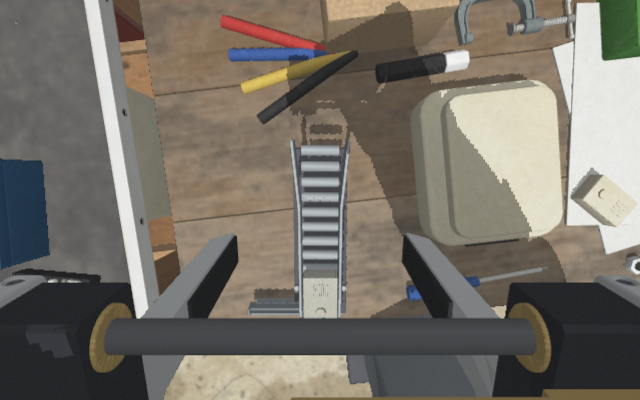

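Housing A sits in the chute at (320,292) with its boss at the downhill end, down at the gate. Now for housing B.

>>> arm_command:
  plan:
    - [[-15, 386, 136, 0.079, -0.162, -0.899, -1], [-15, 386, 136, 0.079, -0.162, -0.899, -1], [-15, 386, 136, 0.079, -0.162, -0.899, -1], [-15, 386, 136, 0.079, -0.162, -0.899, -1], [-15, 386, 136, 0.079, -0.162, -0.899, -1], [-15, 386, 136, 0.079, -0.162, -0.899, -1], [-15, 386, 136, 0.079, -0.162, -0.899, -1], [-15, 386, 136, 0.079, -0.162, -0.899, -1], [-15, 386, 136, 0.079, -0.162, -0.899, -1], [-15, 386, 136, 0.079, -0.162, -0.899, -1], [-15, 386, 136, 0.079, -0.162, -0.899, -1], [-15, 386, 136, 0.079, -0.162, -0.899, -1]]

```text
time_s: 16.15
ee_pos: [0.4738, -0.1825, 0.1507]
eef_rot: [-3.141, -0.001, 0.786]
force: [0.5, 0.5, 0.5]
grip_width: 0.0942
grip_force: 0.0
```

Run:
```python
from h import *
info("wrist"); p,d=cams.camera("wrist"); C=cloud("wrist",d).reshape(-1,3)
m=(C[:,2]>.022)&(C[:,2]<.04)&(abs(C[:,0]-.474)<.045)&(abs(C[:,1]+.184)<.045); print(m.sum(),cv2.minAreaRect((C[m,:2]*1000).astype(np.float32)))
RB=R.from_euler("xyz",[np.pi,0,np.pi/4]); to([.4738,-.184,.0215],RB); print(ctrl.get_obs()["ee_pos"])
```

```text
3052 ((473.3396911621094, -183.50946044921875), (61.991004943847656, 42.016441345214844), 45.199424743652344)
t 16.2 shift [ -1.4   1.1 129.6] turn [-0.0001 -0.0009  0.0015]
[ 0.4739596  -0.18232508  0.15110185]
```

>>> arm_command:
  plan:
    - [[-1, 1, 45, 0, 0, 0, -1], [-1, 1, 90, 0, 0, 0, -1], [-1, 1, 120, 0, 0, 0, -1], [-1, 1, 129, 0, 0, 0, -1], [-1, 1, 129, 0, 0, 0, -1], [-1, 1, 129, 0, 0, 0, -1]]

```text
time_s: 16.8
ee_pos: [0.4749, -0.1847, 0.0237]
eef_rot: [3.139, -0.002, 0.786]
force: [-0.3, -0.3, 0.6]
grip_width: 0.0941
grip_force: 0.0
```

Run:
```python
from h import *
RB=R.from_euler("xyz",[np.pi,0,np.pi/4]); to([.4736,-.1838,.0215],RB); print(ctrl.get_obs()["ee_pos"])
```

```text
t 16.8 shift [-0.3 -1.5  2.2] turn [ 0.0022 -0.0016  0.0009]
[ 0.47485363 -0.18468669  0.02374763]
```

>>> arm_command:
  plan:
    - [[0, -1, 1, 0, 0, 0, 0], [0, -1, 1, 0, 0, 0, 1], [0, -1, 1, 0, 0, 0, 1], [0, -1, 1, 0, 0, 0, 1], [0, -1, 1, 0, 0, 0, 1], [0, -1, 1, 0, 0, 0, 1], [0, -1, 1, 0, 0, 0, 1], [0, -1, 1, 0, 0, 0, 1], [0, -1, 1, 0, 0, 0, 1], [0, -1, 1, 0, 0, 0, 1]]
  squeeze: 20

```text
time_s: 17.8
ee_pos: [0.4731, -0.184, 0.0211]
eef_rot: [3.142, -0.001, 0.786]
force: [-0.3, -0.1, -0.5]
grip_width: 0.0416
grip_force: 20.0
```

Run:
```python
from h import *
o=ctrl.get_obs(); print(o["ee_pos"],o["grip_force"],o["qpos"])
LF=LR*R.from_euler("z",np.pi)
print(LF.as_euler("xyz"))
to(lane(.087,0,.15),LF)
```

```text
[ 0.47310905 -0.18402945  0.02109905] 19.99998204410076 [-4.43533453e-01  4.46022627e-01  1.80161001e+00  9.67600730e-04
  8.93673291e-01  3.41130713e-01]
[-3.14159265  0.175       3.02549265]
t 17.8 shift [ 305.2 -237.3 -201.8] turn [-0.195  -0.0952 -2.2332]
```

>>> arm_command:
  plan:
    - [[0, 0, -50, 0, 0, 0, 1], [0, 0, -100, 0, 0, 0, 1], [0, 0, -150, 0, 0, 0, 1], [305, -237, -202, -0.195, -0.095, -2.233, 1], [305, -237, -202, -0.195, -0.095, -2.233, 1], [305, -237, -202, -0.195, -0.095, -2.233, 1], [305, -237, -202, -0.195, -0.095, -2.233, 1], [305, -237, -202, -0.195, -0.095, -2.233, 1], [305, -237, -202, -0.195, -0.095, -2.233, 1], [305, -237, -202, -0.195, -0.095, -2.233, 1], [305, -237, -202, -0.195, -0.095, -2.233, 1], [305, -237, -202, -0.195, -0.095, -2.233, 1]]

```text
time_s: 19.0
ee_pos: [0.5209, 0.2032, 0.2234]
eef_rot: [3.088, 0.109, 2.138]
force: [0.5, -0.1, -1.8]
grip_width: 0.0419
grip_force: 20.0
```

```bash
cat > lf.py <<'E'
from h import *
import sys
LF=LR*R.from_euler("z",np.pi); o=ctrl.get_obs(); print(o["ee_pos"],o["grip_width"],o["qpos"][5])
to(lane(.087,0,float(sys.argv[1])),LF)
E
python3 lf.py .15
```

```text
[0.52091903 0.20324911 0.22342303] 0.04186742128882795 -0.19247010473054468
t 19.0 shift [-3.2 -2.   0.6] turn [-0.0756 -0.038  -0.8793]
```

>>> arm_command:
  plan:
    - [[-3, -2, 0, -0.076, -0.038, -0.879, 1], [-3, -2, 0, -0.076, -0.038, -0.879, 1], [-3, -2, 0, -0.076, -0.038, -0.879, 1], [-3, -2, 0, -0.076, -0.038, -0.879, 1], [-3, -2, 0, -0.076, -0.038, -0.879, 1], [-3, -2, 0, -0.076, -0.038, -0.879, 1], [-3, -2, 0, -0.076, -0.038, -0.879, 1], [-3, -2, 0, -0.076, -0.038, -0.879, 1]]

```text
time_s: 19.8
ee_pos: [0.5209, 0.1955, 0.2235]
eef_rot: [3.141, 0.174, 3.011]
force: [0.2, -0.4, -1.1]
grip_width: 0.0418
grip_force: 20.0
```

```bash
python3 lf.py .045; python3 chk.py w6
```

```text
[0.52085328 0.19547573 0.22349472] 0.041819649420088464 -1.0831964162573464
t 19.8 shift [  0.4   4.2 105.3] turn [-0.002  -0.0006 -0.0146]
3057
((-51.20550537109375, -0.7928409576416016), (41.832157135009766, 44.89130401611328), 89.33512115478516) [-73.87942  -21.651537] [-28.85088   20.373362] 0.022188502981103485
```

>>> arm_command:
  plan:
    - [[0, 4, 45, -0.002, 0, -0.015, 1], [0, 4, 85, -0.002, 0, -0.015, 1], [0, 4, 105, -0.002, 0, -0.015, 1], [0, 4, 105, -0.002, 0, -0.015, 1], [0, 4, 105, -0.002, 0, -0.015, 1], [0, 4, 105, -0.002, 0, -0.015, 1]]

```text
time_s: 20.45
ee_pos: [0.5401, 0.1975, 0.1219]
eef_rot: [3.141, 0.177, 3.029]
force: [-0.1, 0.2, -1.1]
grip_width: 0.0419
grip_force: 20.0
```

```bash
python3 lf.py .0151
```

```text
[0.54011154 0.19754473 0.12190113] 0.04186966888878426 -1.0915981639943177
t 20.45 shift [ 1.4 -0.4 31.9] turn [0.0013 0.0019 0.0037]
```

>>> arm_command:
  plan:
    - [[1, 0, 15, 0.001, 0.002, 0.004, 1], [1, 0, 26, 0.001, 0.002, 0.004, 1], [1, 0, 30, 0.001, 0.002, 0.004, 1], [1, 0, 31, 0.001, 0.002, 0.004, 1], [1, 0, 31, 0.001, 0.002, 0.004, 1], [1, 0, 31, 0.001, 0.002, 0.004, 1]]

```text
time_s: 21.05
ee_pos: [0.544, 0.1968, 0.0896]
eef_rot: [-3.141, 0.173, 3.026]
force: [-0.8, 0.5, -0.8]
grip_width: 0.0419
grip_force: 20.0
```

```bash
python3 lf.py .0146
```

```text
[0.54395825 0.19679373 0.08961889] 0.04185611323267627 -1.0853660667122662
t 21.05 shift [-0.5 -0.  -0.1] turn [-0.0005 -0.002   0.0006]
```

Aligned about 0.5 mm above the rollers. Releasing.

>>> arm_command:
  plan:
    - [[0, 0, 0, 0, 0, 0, -0.4], [0, 0, 0, 0, 0, 0, -0.4], [0, 0, 0, 0, 0, 0, -0.4], [0, 0, 0, 0, 0, 0, -0.4], [0, 0, 0, 0, 0, 0, -0.4], [0, 0, -20, 0, 0, 0, -0.6], [0, 0, -60, 0, 0, 0, -1], [0, 0, -100, 0, 0, 0, -1], [0, 0, -150, 0, 0, 0, -1], [0, 0, -200, 0, 0, 0, -1], [0, 0, -200, 0, 0, 0, -1], [0, 0, -200, 0, 0, 0, -1]]

```text
time_s: 22.25
ee_pos: [0.5099, 0.201, 0.2872]
eef_rot: [3.141, 0.175, 3.026]
force: [1.6, -0.0, -0.7]
grip_width: 0.0936
grip_force: 0.0
```

>>> arm_command:
  plan:
    - [[0, 0, 0, 0, 0, 0, -1], [0, 0, 0, 0, 0, 0, -1], [0, 0, 0, 0, 0, 0, -1], [0, 0, 0, 0, 0, 0, -1], [0, 0, 0, 0, 0, 0, -1], [0, 0, 0, 0, 0, 0, -1], [0, 0, 0, 0, 0, 0, -1], [0, 0, 0, 0, 0, 0, -1]]

```text
time_s: 23.05
ee_pos: [0.5098, 0.2008, 0.2865]
eef_rot: [-3.141, 0.173, 3.026]
force: [0.7, 0.1, 0.8]
grip_width: 0.0938
grip_force: 0.0
```

```bash
python3 chk.py w7; python3 gate.py
python3 - <<'E'
from h import *
a=cv2.imread("pics/w7.png"); t,_=cams.camera("top"); b=cv2.resize(t[150:300,160:310],(400,400)); cv2.imwrite("pics/fin.png",np.hstack([cv2.resize(a[:300,120:520],(400,300)),b[:300]]))
E
```

```text
4991
((-26.71433448791504, -0.8047771453857422), (42.016937255859375, 116.54407501220703), 89.86119079589844) [-84.95756  -21.931883] [31.511215 20.317451] 0.022178338362292684Traceback (most recent call last):
  File "gate.py", line 5, in <module>
    pr("grip",(abs(V[:,0]+.1)<.03)&(abs(V[:,1])<.03)&(H>.03)&(H<.055))
    ~~^^^^^^^^^^^^^^^^^^^^^^^^^^^^^^^^^^^^^^^^^^^^^^^^^^^^^^^^^^^^^^^^
  File "gate.py", line 4, in <lambda>
    pr=lambda n,m:print(n,m.sum(),(np.c_[V[:,:2],H][m].min(0)*1000).round(1),(np.c_[V[:,:2],H][m].max(0)*1000).round(1))
                                   ~~~~~~~~~~~~~~~~~~~~~~~^^^
    return umr_minimum(a, axis, None, out, keepdims, initial, where)
ValueError: zero-size array to reduction operation minimum which has no identity
```

View pics/fin.png

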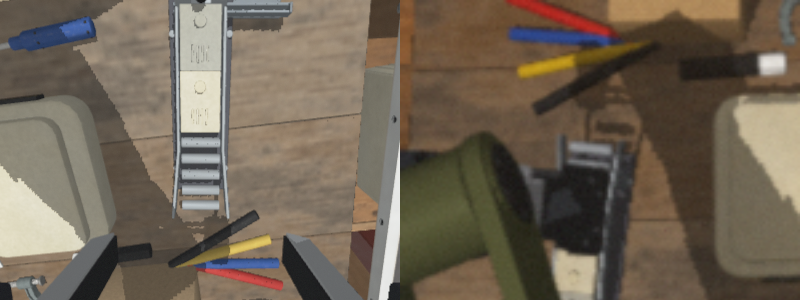

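The wrist view shows both housings nose to tail against the shut gate. Their bosses, at (200,20) and (200,87), are at the downhill ends, and the uphill end measures +31.5 mm as expected. The robot is clear, so I'm handing in.

```bash
python3 -c "
from station import ctrl
print(ctrl.hand_in())"
```

```text
the job is handed in; nothing more can be done
None
```

The gate is fully shut, both bossed housings rest one behind the other against it with bosses downhill, the plain housing was left untouched, and the job was handed in at about 23 s.

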